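Present the solid brass plug to the inspection camera

TASK

One of the two look-alike brass plugs in the rack is solid, the other hollow. Lift the left-hand plug (as seen from the robot) clear of its nest to feel its weight and set it back in its nest, then lift the right-hand one in the same way; then take the heavier and hold it upright in the middle of the inspection camera's view, level with the lens and about 100 mm in front of it, with the lighter standing seated in its own nest. Finish while still holding the heavy plug there in the gripper, and do not touch the camera or shift the gauge, strainer or elbow lying about.

Things in the scene. Friction and masses are not known exactly. Their poses are not given: they have to be found in the camera images.
- plug_a_mid (a point): one of two look-alike turned brass plugs, both standing upright in the nests of the rack, either one in either nest. Foot 44 mm across and 40 mm high; above it a plain round stem 26 mm across and 52 mm high, to be gripped; 92 mm high in all. One plug is solid (650 to 770 g), the other hollow (250 to 390 g); nothing seen tells which. The point lies on the axis, half-way up (46 mm above the underside), z up the axis
- plug_b_mid (a point): one of two look-alike turned brass plugs, both standing upright in the nests of the rack, either one in either nest. Foot 44 mm across and 40 mm high; above it a plain round stem 26 mm across and 52 mm high, to be gripped; 92 mm high in all. One plug is solid (650 to 770 g), the other hollow (250 to 390 g); nothing seen tells which. The point lies on the axis, half-way up (46 mm above the underside), z up the axis
- rack: the rack itself: dark wooden block 90 x 210 x 22 mm with the two nests; origin under its centre, y axis along its length from the right-hand nest to the left-hand one
- nest_left (a point): centre of the floor of the rack's left-hand nest (left as seen from the robot, the +y one). Dark wooden rack, 90 x 210 x 22 mm, fixed to the bench; each nest is a round bore 52 mm across and 10 mm deep, its floor 12 mm above the bench; nests 120 mm apart along the rack's y axis; the rack's yaw varies, up to 0.5 rad
- nest_right (a point): the same for the right-hand nest (the -y one)
- lens (a point): centre of the front face of the inspection camera's lens (black barrel 44 mm across, 40 mm long, glass front), 140 mm above the bench. The lens looks level along this point's own -x axis, roughly towards the robot's side of the bench (yaw up to 0.4 rad); z is up
- camera: the inspection camera on its stand, fixed, not to be touched: grey body 80 mm deep, 64 wide, 60 high (top 170 mm above the bench) behind the lens barrel, on a column; foot plate 90 mm wide, 14 high, from below the lens face 120 mm back. Origin on the bench straight below the lens face, x from the lens face back through the camera, z up
- gauge: bystander, loose: green enamel pressure gauge lying face up, 72 mm across, 29 mm high, brass stem 30 mm long to its own -x; origin under its centre
- strainer: bystander, loose: brass strainer basket standing up, 62 mm across the rim, 58 mm high; origin under its centre
- elbow: bystander, loose: copper elbow fitting lying flat, about 65 x 65 mm, 28 mm high; origin at the bend's one end, on the bench
Things that resemble listed ones, but are neither listed nor needed, are in the scene too. Leave any purple or red look-alike of the part that bears plug_b_mid alone.

How it is judged:
On the way, in this order (a step that is already met when the one before it is completed fails the run):
1. the left-hand plug is lifted clear of its nest in the gripper while the other stands in the right-hand nest (((height (world z) of plug_a_mid above 0.085 m and contact force between plug_a and the fingers above 1 N and horizontal distance between plug_b_mid and nest_right below 0.008 m and height (world z) of plug_b_mid below 0.063 m and angle between plug_b_mid's own z axis and vertical below 0.15 rad) or (height (world z) of plug_b_mid above 0.085 m and contact force between plug_b and the fingers above 1 N and horizontal distance between plug_a_mid and nest_right below 0.008 m and height (world z) of plug_a_mid below 0.063 m and angle between plug_a_mid's own z axis and vertical below 0.15 rad))), for 0.2 s.
2. the right-hand plug is lifted clear of its nest in the gripper while the other stands back in the left-hand nest (((height (world z) of plug_a_mid above 0.085 m and contact force between plug_a and the fingers above 1 N and horizontal distance between plug_b_mid and nest_left below 0.008 m and height (world z) of plug_b_mid below 0.063 m and angle between plug_b_mid's own z axis and vertical below 0.15 rad) or (height (world z) of plug_b_mid above 0.085 m and contact force between plug_b and the fingers above 1 N and horizontal distance between plug_a_mid and nest_left below 0.008 m and height (world z) of plug_a_mid below 0.063 m and angle between plug_a_mid's own z axis and vertical below 0.15 rad))), for 0.2 s.
At the end, for the whole second after the job is handed in: The heavier plug is held still by the fingers alone, within 0.2 rad of upright, its middle 65 to 135 mm before the lens and within 25 mm of its axis sideways and in height; the lighter (pressing on the rack with under 5 N) stands untouched in its own nest, within 9 mm of its start (((x of plug_a_mid in the frame of lens between -0.135 and -0.065 m and y of plug_a_mid in the frame of lens between -0.025 and 0.025 m and z of plug_a_mid in the frame of lens between -0.025 and 0.025 m and angle between plug_a_mid's own z axis and vertical below 0.2 rad and linear speed of plug_a below 0.03 m/s and contact force between plug_a and the fingers above 1 N and contact force between plug_a and camera below 0.1 N and distance of plug_b_mid from where it was at the start of the episode below 0.009 m and angle between plug_b_mid's own z axis and vertical below 0.12 rad and linear speed of plug_b below 0.02 m/s and contact force between plug_b and the arm below 0.1 N and contact force between plug_b and the fingers below 0.1 N and contact force between plug_b and rack between 1 and 5 N) or (x of plug_b_mid in the frame of lens between -0.135 and -0.065 m and y of plug_b_mid in the frame of lens between -0.025 and 0.025 m and z of plug_b_mid in the frame of lens between -0.025 and 0.025 m and angle between plug_b_mid's own z axis and vertical below 0.2 rad and linear speed of plug_b below 0.03 m/s and contact force between plug_b and the fingers above 1 N and contact force between plug_b and camera below 0.1 N and distance of plug_a_mid from where it was at the start of the episode below 0.009 m and angle between plug_a_mid's own z axis and vertical below 0.12 rad and linear speed of plug_a below 0.02 m/s and contact force between plug_a and the arm below 0.1 N and contact force between plug_a and the fingers below 0.1 N and contact force between plug_a and rack between 1 and 5 N))); the arm keeps its last pose, push and grip.
It fails at once if the camera is touched (contact force between camera and the arm above 2 N or contact force between camera and the fingers above 2 N or contact force between camera and plug_a above 2 N or contact force between camera and plug_b above 2 N).
It fails at once if the gauge, strainer or elbow is shifted by more than 15 mm (distance of any of gauge, strainer, elbow from where it was at the start of the episode above 0.015 m).
It fails at once if a plug is tipped over (angle between any of plug_a_mid, plug_b_mid's own z axis and vertical above 0.8 rad).
It also fails if it takes over 67 s, if anything falls off the work surface, if the arm or the gripper's body presses on something with over 40 N, if the wrist force passes 120 N, or if a joint passes its speed limit or range.

ROBOT

A 6-joint arm with a two-finger parallel gripper is mounted at the origin on the work surface. World frame = base frame: x ahead of the robot, y to its left, z up, the work surface at z = 0. Lengths are in m, angles in rad, forces in N, time in s.
With the tool pointing down it reaches from about 0.35 to 0.975 m from the base axis. Payload 4.9 kg.
Tool frame: the origin (TCP) lies at the very end of the fingers, on their centre line; the grasp point (between the pads) lies 19 mm behind it; z points along the fingers, y is the line along which they close (so a half turn about z gives the same grasp; the last joint's range is limited). The gripper opens to 85 mm and grips with 20 to 120 N. Pads are 22 mm wide; open, the fingers measure 114 mm over their backs; the gripper's body (76 mm by 85 mm) begins 54 mm behind the grasp point. The pads swing forward as they close: fully open they stand 13 mm farther back than shut.
Start: joints at [1.139, 0.053, 1.613, -0, 1.476, -0.119], TCP at [0.192, 0.595, 0.231] pointing down, gripper open.
Joint ranges: [-3.01, 3.01], [-1.01, 2.22], [0.06, 2.58], [-1.02, 4.17], [0.09, 2.62], [-3.14, 3.14]. Speed limits (rad/s): [2.57, 2.57, 3.14, 3.14, 3.14, 3.14].

INTERFACE

Orientations are given as a rotation vector (axis times angle).
In Python, from station import * gives the robot as it stands.
- The arm moves only by the shell command python3 -m crank 'ROWS' [OPENING] [FORCE]. ROWS is JSON, a list of rows, each an object with "offset": the shift along the tool's x, y, z in m, a list of three; "twist": the turn, a rotation vector about the tool's x, y, z in degrees, a list of three. In form: [{"offset": [x, y, z], "twist": [rx, ry, rz]}, ...]. A call has 1 to 20 rows; each row is the pose to reach, as a shift and turn from the pose commanded when the call began, along the tool's axes at that moment; what a row does not reach only later rows make up. A row lasts 1/8 s, in which the tool goes at most 62.5 mm and 10.7 degrees, less where a joint would pass 70% of its speed; a pose out of reach is approached as far as the arm can. A call with a gripper value outside its range is refused whole. OPENING is the opening, from 0 (shut) to 1 (fully open), set as the call begins (- or left out, the last holds). The fingers move at their own pace and stop on an object; FORCE is the grip in N (left out, the last holds). Time passes only in rows, so rows that repeat a pose let the fingers close. It gives the time, the measured TCP pose, the force, the opening and the grip force at its end, in the units of the state.
- get_obs(): the state, without advancing time (a new reading comes with each control period).
- get_image(name): name is "scene" or "top" or "wrist"; returns the picture (384x512x3 uint8, red, green, blue); there is no depth.
- get_calibration(name): a dict with "intrinsics" (3x3 intrinsics, pixels), "world_from_camera" (4x4, takes a point from camera to world coordinates); the wrist camera has in their place "tool_from_camera" (4x4, takes a point from camera to tool coordinates, whose origin is the TCP and whose axes are the flange's). Camera axes: x right, y up, looking along -z (the intrinsics and any distortion apply to the point x, -y, -z); pixel columns grow to the right and rows downward; lengths in m; the calibration is good to about 2 mm. A picture is of the moment at which its call begins: read the wrist's pose just before it. get_calibration takes no time and is no camera call.
- finish_job(): hands the job in; it is judged then, once.
Trained networks look in the newest picture that a camera, given by its name, has taken for a name from the list of things; names that differ only in an ending like _2 or _b are one class to them, and where a whole thing is asked for, a point or a joint stands for the part that bears it (a point fixed in the world has none). Each returns a list of dicts, best first, with "confidence" (0 to 1); they miss things now and then, are a little off and sometimes report something else, mostly with a low value. They report only what shows in the picture. A call takes as long as a camera call. They do not tell look-alikes from the thing itself.
- cut_out(query, camera): "region" (384x512 bool, what is visible of it) and "rect" ([centre column, centre row, width, height] in pixels, round what is visible of it).
The state is a dict: "t": time; "q": joint angles; "dq": joint speeds; "effort": joint torques, N m; "tool_pos": TCP position; "tool_rot": TCP orientation; "contact_force": force on the tool from outside, world axes, zero at the start; "wrist_torque": the same for the moment, N m; "opening": finger opening in m; "grip_force": force on a finger pad.
Only numpy, scipy, OpenCV 4.12 (cv2) and the standard library are available. Lean on these libraries where they do the work, as an engineer would, in place of code of your own. Each camera call takes 0.05 s, during which the arm holds its last target. There are 200 camera calls.

## Working session

There is one attempt and no reset: what is moved stays moved. The work goes in short steps, Python scripts to look and compute and a shell command to move; the robot and the scene stay as the last step left them, time stands still between calls to the robot, and variables do not carry over. Pictures are saved under pics/ and viewed, at most 10 in all, crops included, and the job is handed in when it is done.

```bash
mkdir -p pics; ls; cat > h.py <<'E'
from station import *
import numpy as np, cv2
from scipy.spatial.transform import Rotation as R
def cal(name,obs=None):
    c=get_calibration(name); K=np.array(c['intrinsics'])
    if 'world_from_camera' in c: T=np.array(c['world_from_camera'])
    else:
        o=obs or get_obs(); W=np.eye(4); W[:3,:3]=R.from_rotvec(o['tool_rot']).as_matrix(); W[:3,3]=o['tool_pos']
        T=W@np.array(c['tool_from_camera'])
    return K,T,c
def proj(p,K,T):
    q=np.linalg.inv(T)@np.append(p,1); v=K@np.array([q[0],-q[1],-q[2]]); return v[:2]/v[2]
def ray(u,v,K,T):
    d=np.linalg.inv(K)@np.array([u,v,1.]); return T[:3,3],T[:3,:3]@np.array([d[0],-d[1],-d[2]])
def onz(u,v,z,K,T):
    o,d=ray(u,v,K,T); return o+d*(z-o[2])/d[2]
def save(n,im): cv2.imwrite('pics/'+n,im[:,:,::-1])
E
python3 - <<'E'
from h import *
o=get_obs(); print({k:np.round(v,3) for k,v in o.items()})
for n in ['scene','top']:
    im=get_image(n); save(n+'1.png',im); K,T,c=cal(n); print(n,[k for k in c],np.round(K,1).tolist(),np.round(T,3).tolist())
    for q in ['plug_a_mid','rack','camera','lens','gauge','strainer','elbow']:
        try: print(q,[(np.round(d['rect'],0).tolist(),round(d['confidence'],2)) for d in cut_out(q,n)])
        except Exception as e: print(q,e)
E
```

```text
pics
{'t': np.float64(0.0), 'q': array([ 1.139,  0.053,  1.614,  0.   ,  1.476, -0.119]), 'dq': array([ 0.001, -0.   , -0.001, -0.001,  0.002,  0.   ]), 'effort': array([-1.0000e-03, -3.9367e+01, -3.7018e+01, -0.0000e+00,  7.0000e-03,
       -0.0000e+00]), 'tool_pos': array([0.192, 0.594, 0.23 ]), 'tool_rot': array([-4.890e-01, -3.103e+00,  3.000e-03]), 'contact_force': array([ 0.669, -0.171, -0.5  ]), 'wrist_torque': array([-0.005, -0.014, -0.066]), 'grip_force': np.float64(0.0), 'opening': np.float64(0.085)}
scene ['intrinsics', 'world_from_camera'] [[450.9, 0.0, 255.0], [0.0, 450.9, 194.1], [0.0, 0.0, 1.0]] [[-0.72, -0.556, 0.416, 1.021], [0.694, -0.566, 0.444, 0.541], [-0.011, 0.609, 0.793, 0.993], [0.0, 0.0, 0.0, 1.0]]
plug_a_mid [([218.0, 163.0, 16.0, 35.0], 0.75)]
rack [([229.0, 192.0, 63.0, 68.0], 0.97), ([312.0, 198.0, 26.0, 25.0], 0.18)]
camera [([274.0, 285.0, 59.0, 85.0], 0.94)]
lens [([272.0, 288.0, 62.0, 80.0], 0.78)]
gauge [([150.0, 217.0, 28.0, 26.0], 0.79)]
strainer [([313.0, 200.0, 25.0, 29.0], 0.81)]
elbow []
top ['intrinsics', 'world_from_camera'] [[360.6, 0.0, 246.9], [0.0, 360.6, 190.1], [0.0, 0.0, 1.0]] [[-0.163, 0.964, -0.211, 0.445], [-0.987, -0.161, 0.03, 0.05], [-0.005, 0.213, 0.977, 0.795], [0.0, 0.0, 0.0, 1.0]]
plug_a_mid [([327.0, 211.0, 27.0, 23.0], 0.59)]
rack [([294.0, 213.0, 102.0, 49.0], 0.64)]
camera [([139.0, 165.0, 65.0, 85.0], 0.87)]
lens [([137.0, 167.0, 65.0, 89.0], 0.68)]
gauge [([305.0, 123.0, 42.0, 33.0], 0.77)]
strainer [([215.0, 287.0, 32.0, 28.0], 0.82)]
elbow [([228.0, 135.0, 34.0, 22.0], 0.6)]
```

View pics/scene1.png

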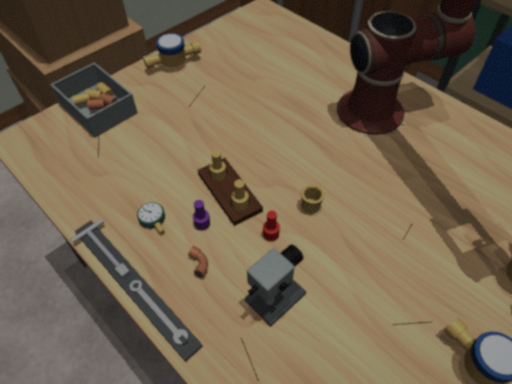

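View pics/top1.png

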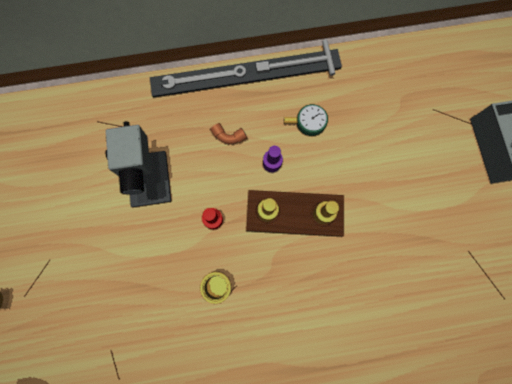

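The views show the rack with two brass plugs (top px ~(269,208) at +y, ~(327,211) at −y). The red decoy is at (212,217), the purple one at (273,157), the inspection camera at (130,165), the strainer at (215,287), the elbow at (228,135) and the gauge at (312,119).

```bash
python3 - <<'E'
from h import *
K,T,_=cal('top'); Ks,Ts,_=cal('scene')
im=get_image('top'); sc=get_image('scene')
def tri(a,b):
    o1,d1=ray(*a,K,T); o2,d2=ray(*b,Ks,Ts)
    s=np.linalg.lstsq(np.c_[d1,-d2],o2-o1,rcond=None)[0]
    return np.round((o1+s[0]*d1+o2+s[1]*d2)/2,3), np.round(np.linalg.norm(o1+s[0]*d1-o2-s[1]*d2),4)
for n,a in dict(L=(269,203),R=(332,206)).items():
    p=onz(*a,.104,K,T); print(n,p.round(3),proj(p,Ks,Ts).round(1))
r=cut_out('rack','top')[0]['region'].astype(np.uint8)
g=cv2.cvtColor(im,cv2.COLOR_RGB2GRAY)
pts=np.argwhere(r)[:,::-1]
W=np.array([onz(u,v,.022,K,T)[:2] for u,v in pts]).astype(np.float32)
(c,s,a)=cv2.minAreaRect(W*1000); print('rack',c,s,a)
for n,a,z in [('gauge',(312,119),.029),('strainer',(216,287),.058),('elbow',(228,135),.02),('red',(212,213),.09),('purple',(274,152),.09),('lensbarrel',(130,188),.14),('camtop back L',(110,130),.17),('back R',(143,125),.17),('front R',(147,165),.17),('front L',(111,168),.17)]:
    print(n,onz(*a,z,K,T).round(3))
A=cv2.resize(im[180:250,235:355],None,fx=5,fy=5,interpolation=2)
B=cv2.resize(im[115:215,95:180],None,fx=4,fy=4,interpolation=2)
C=cv2.resize(sc[140:230,190:270],None,fx=5,fy=5,interpolation=2)[:,:400]
D=cv2.resize(sc[240:330,240:310],None,fx=4,fy=4,interpolation=2)
can=np.zeros((600,800,3),np.uint8)
can[:350*4//5,:480]=cv2.resize(A,(480,280)); can[:280,500:500+238]=cv2.resize(B,(238,280))
can[290:290+310,:275]=cv2.resize(C,(275,310)); can[290:290+310,300:300+241]=cv2.resize(D,(241,310))
save('mix.png',can)
E
```

```text
L [ 0.562 -0.009  0.104] [238.6 184. ]
R [ 0.536 -0.129  0.104] [215.4 153.8]
rack (544.7903442382812, -66.3689956665039) (209.7642822265625, 93.33283996582031) 77.2386703491211
gauge [ 0.749 -0.146  0.029]
strainer [0.421 0.12  0.058]
elbow [0.746 0.048 0.02 ]
red [0.563 0.104 0.09 ]
purple [ 0.667 -0.039  0.09 ]
lensbarrel [0.626 0.245 0.14 ]
camtop back L [0.734 0.262 0.17 ]
back R [0.733 0.201 0.17 ]
front R [0.656 0.201 0.17 ]
front L [0.661 0.266 0.17 ]
```

View pics/mix.png

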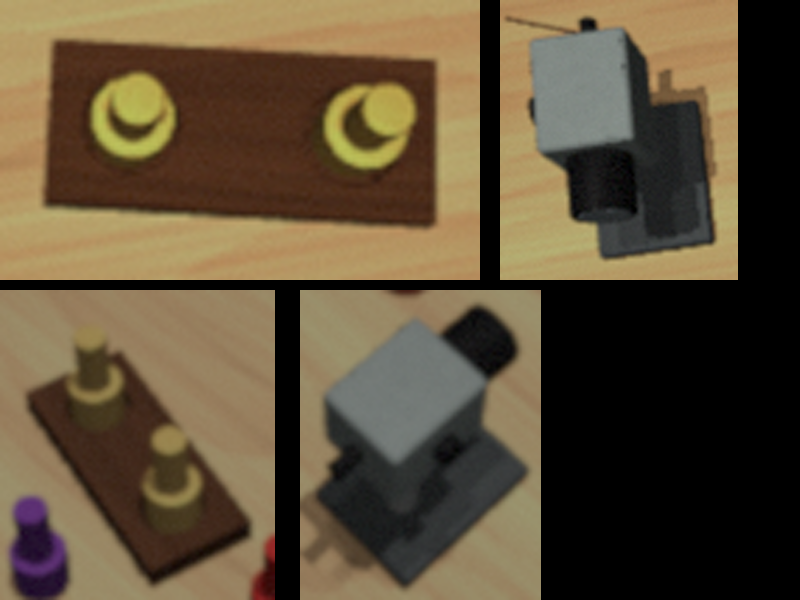

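The crops show clean corners of the rack and inspection camera, so I'll fit both rigid models to those corners in the two views.

```bash
python3 - <<'E'
from h import *
from scipy.optimize import least_squares
V={'t':cal('top'),'s':cal('scene')}
A=lambda u,v:(235+u/4-.4,180+v/4-.4)
B=lambda u,v:(95+(u-500)/2.8-.4,115+v/2.8-.4)
C=lambda u,v:(190+u/3.4375-.4,140+(v-290)/3.444-.4)
D=lambda u,v:(240+(u-300)/3.444-.4,240+(v-290)/3.444-.4)
cam=[((0,.045,.014),'t',B(603,258)),((0,-.045,.014),'t',B(714,242)),((.12,-.045,.014),'t',B(698,101)),
((.12,.032,.17),'t',B(531,42)),((.12,-.032,.17),'t',B(628,28)),((.04,-.032,.17),'t',B(635,145)),((.04,.032,.17),'t',B(540,158)),
((.04,.032,.17),'s',D(488,381)),((.04,-.032,.17),'s',D(417,320)),((.12,.032,.17),'s',D(399,462)),((.12,-.032,.17),'s',D(327,398)),((0,.045,.014),'s',D(526,470)),((.12,.045,.014),'s',D(405,586))]
rack=[((.045,.105,.022),'t',A(53,42)),((.045,-.105,.022),'t',A(435,61)),((-.045,-.105,.022),'t',A(435,224)),((-.045,.105,.022),'t',A(45,206)),
((.045,-.105,.022),'s',C(28,397)),((-.045,-.105,.022),'s',C(120,353)),((-.045,.105,.022),'s',C(248,522)),((.045,.105,.022),'s',C(152,572))]
def fit(m,x0):
    def pt(p,l):
        c,s=np.cos(p[3]),np.sin(p[3]); return np.array([p[0]+c*l[0]-s*l[1],p[1]+s*l[0]+c*l[1],l[2]+p[2]])
    f=lambda p:np.concatenate([proj(pt(p,l),*V[v][:2])-px for l,v,px in m])
    r=least_squares(f,x0,loss='soft_l1'); print(r.x.round(4)); print(f(r.x).reshape(-1,2).round(1).tolist()); return r.x
fit(cam,[.62,.24,0,0]); r=fit(rack,[.54,-.066,0,-.2])
for s in(1,-1): print('nest',r[0]-np.sin(r[3])*.06*s, r[1]+np.cos(r[3])*.06*s)
def tri(a,b):
    o1,d1=ray(*a,*V['t'][:2]); o2,d2=ray(*b,*V['s'][:2]); s=np.linalg.lstsq(np.c_[d1,-d2],o2-o1,rcond=None)[0]
    return ((o1+s[0]*d1+o2+s[1]*d2)/2).round(4), np.linalg.norm(o1+s[0]*d1-o2-s[1]*d2).round(4)
print(tri(A(138,99),C(169,441)),tri(A(390,108),C(91,338)))
o=get_obs(); print(np.array(get_calibration('wrist')['tool_from_camera']).round(3).tolist(),R.from_rotvec(o['tool_rot']).as_matrix().round(3).tolist(),o['t'])
E
```

```text
[ 0.6176  0.2404 -0.0045 -0.0115]
[[-0.4, 0.8], [0.5, 0.4], [0.5, -0.3], [0.1, -0.0], [-0.2, -0.0], [1.2, -1.0], [-0.0, -0.4], [1.5, 0.7], [0.2, -1.1], [-0.5, 2.0], [-1.4, -0.4], [2.2, -0.2], [1.0, 0.2]]
[ 0.5464 -0.0689 -0.0035 -0.2147]
[[0.2, -0.1], [0.2, -0.2], [0.5, 0.1], [0.1, -0.3], [-0.5, -0.3], [0.3, -0.1], [1.7, 0.4], [0.4, 0.8]]
nest 0.5592089802842226 -0.01031038149010944
nest 0.5336394196169698 -0.12755456073702845
(array([ 0.5599, -0.0095,  0.1036]), np.float64(0.0016)) (array([ 0.5346, -0.1281,  0.1044]), np.float64(0.0009))
[[0.0, 0.962, 0.273, 0.068], [1.0, -0.0, -0.001, -0.001], [-0.0, 0.273, -0.962, -0.142], [0.0, 0.0, 0.0, 1.0]] [[-0.951, 0.308, -0.0], [0.308, 0.951, 0.0], [0.0, 0.0, -1.0]] 0.95
```

```bash
python3 -m crank '[{"offset":[-0.012,-0.010,0],"twist":[0,0,0]},{"offset":[-0.036,-0.031,0],"twist":[0,0,0]},{"offset":[-0.072,-0.062,0],"twist":[0,0,0]},{"offset":[-0.112,-0.096,0],"twist":[0,0,0]},{"offset":[-0.152,-0.131,0],"twist":[0,0,0]},{"offset":[-0.192,-0.165,0],"twist":[0,0,0]},{"offset":[-0.232,-0.200,0],"twist":[0,0,0]},{"offset":[-0.272,-0.234,0.005],"twist":[0,0,0]},{"offset":[-0.312,-0.268,0.010],"twist":[0,0,0]},{"offset":[-0.352,-0.303,0.015],"twist":[0,0,0]},{"offset":[-0.392,-0.337,0.020],"twist":[0,0,0]},{"offset":[-0.432,-0.372,0.025],"twist":[0,0,0]},{"offset":[-0.472,-0.406,0.030],"twist":[0,0,0]},{"offset":[-0.505,-0.434,0.030],"twist":[0,0,0]},{"offset":[-0.527,-0.453,0.030],"twist":[0,0,0]},{"offset":[-0.536,-0.461,0.030],"twist":[0,0,0]},{"offset":[-0.536,-0.461,0.030],"twist":[0,0,0]},{"offset":[-0.536,-0.461,0.030],"twist":[0,0,0]}]' 1 60
python3 - <<'E'
from h import *
o=get_obs(); print(o['t'],o['tool_pos'].round(4),o['tool_rot'].round(4),o['q'].round(3),o['contact_force'].round(2))
im=get_image('wrist'); K,T,c=cal('wrist',o); print(c.keys())
for d in cut_out('plug_a_mid','wrist'): print(d['rect'],d['confidence'])
for p in [(.560,-.010,.104),(.5345,-.128,.104)]: print(proj(np.array(p),K,T))
save('w1.png',im)
E
```

```text
t: 3.2
tool_pos: [0.5599, -0.0081, 0.2013]
tool_rot: [-0.488, -3.103, -0.0]
contact_force: [-0.3, 0.7, -0.6]
opening: 0.0851
grip_force: 0.0
3.2 [ 0.5599 -0.0081  0.2013] [-4.8790e-01 -3.1031e+00 -5.0000e-04] [-0.148 -0.082  1.796  0.     1.427 -1.406] [-0.33  0.65 -0.55]
dict_keys(['intrinsics', 'tool_from_camera'])
[116.2, 195.9, 82.3, 64.7] 0.78
[255.34570654 196.06445591]
[ 95.59457246 211.28842514]
```

View pics/w1.png

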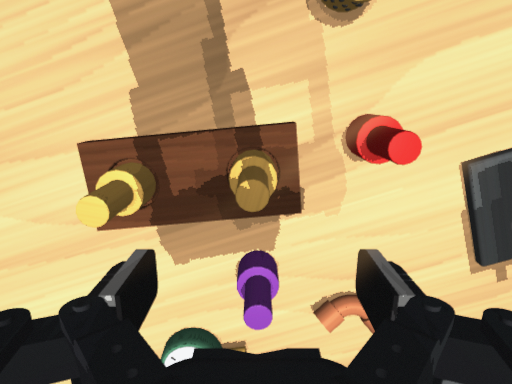

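The wrist view shows the left plug's top at (253,195), against a prediction of (255,196). The right one is at (92,211), against (96,211). The fixes agree to about 1–2 mm and the fingers straddle the left plug with clear space, so I'll descend.

```bash
python3 -m crank '[{"offset":[-0.001,-0.0025,0.010],"twist":[0,0,0]},{"offset":[-0.001,-0.0025,0.030],"twist":[0,0,0]},{"offset":[-0.001,-0.0025,0.055],"twist":[0,0,0]},{"offset":[-0.001,-0.0025,0.080],"twist":[0,0,0]},{"offset":[-0.001,-0.0025,0.105],"twist":[0,0,0]},{"offset":[-0.001,-0.0025,0.125],"twist":[0,0,0]},{"offset":[-0.001,-0.0025,0.137],"twist":[0,0,0]},{"offset":[-0.001,-0.0025,0.140],"twist":[0,0,0]},{"offset":[-0.001,-0.0025,0.140],"twist":[0,0,0]},{"offset":[-0.001,-0.0025,0.140],"twist":[0,0,0]}]' 1 60 && python3 -m crank '[{"offset":[0,0,0],"twist":[0,0,0]},{"offset":[0,0,0],"twist":[0,0,0]},{"offset":[0,0,0],"twist":[0,0,0]},{"offset":[0,0,0],"twist":[0,0,0]},{"offset":[0,0,0],"twist":[0,0,0]},{"offset":[0,0,0],"twist":[0,0,0]},{"offset":[0,0,0],"twist":[0,0,0]},{"offset":[0,0,0],"twist":[0,0,0]}]' 0 60
```

```text
t: 4.55
tool_pos: [0.5615, -0.0117, 0.0624]
tool_rot: [0.489, 3.101, -0.0]
contact_force: [1.1, 0.5, 0.1]
opening: 0.0853
grip_force: 0.0
t: 5.55
tool_pos: [0.5608, -0.0117, 0.0616]
tool_rot: [0.489, 3.103, -0.0]
contact_force: [-0.1, 0.1, 2.8]
opening: 0.025
grip_force: 59.6
```

```bash
python3 -m crank '[{"offset":[0,0,-0.005],"twist":[0,0,0]},{"offset":[0,0,-0.018],"twist":[0,0,0]},{"offset":[0,0,-0.034],"twist":[0,0,0]},{"offset":[0,0,-0.048],"twist":[0,0,0]},{"offset":[0,0,-0.056],"twist":[0,0,0]},{"offset":[0,0,-0.060],"twist":[0,0,0]},{"offset":[0,0,-0.060],"twist":[0,0,0]},{"offset":[0,0,-0.060],"twist":[0,0,0]},{"offset":[0,0,-0.060],"twist":[0,0,0]},{"offset":[0,0,-0.060],"twist":[0,0,0]},{"offset":[0,0,-0.060],"twist":[0,0,0]}]' && python3 - <<'E'
from h import *
fs=[]
for i in range(10):
    if i==0: save('w2.png',get_image('wrist'))
    else: get_image('scene')
    o=get_obs(); fs.append(o['contact_force'])
print(np.mean(fs,0).round(2),np.std(fs,0).round(2),o['effort'].round(2),o['wrist_torque'].round(3),o['t'],o['tool_pos'].round(4))
E
```

```text
t: 6.92
tool_pos: [0.5606, -0.0116, 0.1212]
tool_rot: [-0.489, -3.103, 0.0]
contact_force: [-0.3, -0.1, -7.5]
opening: 0.0245
grip_force: 59.4
[ 0.11 -0.04 -7.25] [0.68 0.47 0.52] [-0.000e+00 -3.838e+01 -3.864e+01  0.000e+00  2.000e-02 -0.000e+00] [-0.028 -0.005  0.013] 7.425 [ 0.5607 -0.0116  0.1213]
```

View pics/w2.png

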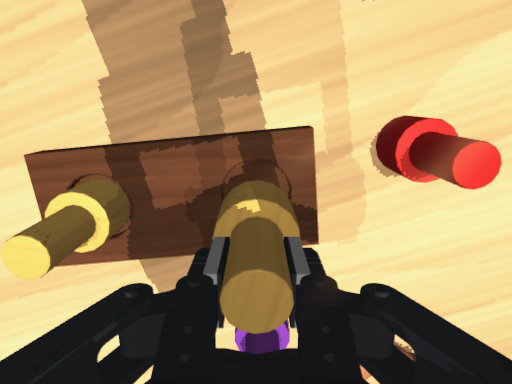

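The wrist view shows the left plug gripped between the pads (stem ~(258,290)) and clear of its nest at (256,185), with the right plug still standing. Force is −7.25 N, about 720 g, so this is the solid one. I'll set it back.

```bash
python3 -m crank '[{"offset":[0,0,0.005],"twist":[0,0,0]},{"offset":[0,0,0.017],"twist":[0,0,0]},{"offset":[0,0,0.032],"twist":[0,0,0]},{"offset":[0,0,0.044],"twist":[0,0,0]},{"offset":[0,0,0.052],"twist":[0,0,0]},{"offset":[0,0,0.057],"twist":[0,0,0]},{"offset":[0,0,0.0595],"twist":[0,0,0]},{"offset":[0,0,0.0595],"twist":[0,0,0]},{"offset":[0,0,0.0595],"twist":[0,0,0]}]' && python3 -m crank '[{"offset":[0,0,0],"twist":[0,0,0]},{"offset":[0,0,0],"twist":[0,0,0]},{"offset":[0,0,0],"twist":[0,0,0]},{"offset":[0,0,0],"twist":[0,0,0]},{"offset":[0,0,0],"twist":[0,0,0]},{"offset":[0,0,0],"twist":[0,0,0]}]' 1
```

```text
t: 8.55
tool_pos: [0.561, -0.0116, 0.0623]
tool_rot: [0.489, 3.102, -0.0]
contact_force: [0.0, 0.4, -6.6]
opening: 0.0247
grip_force: 59.6
t: 9.3
tool_pos: [0.5606, -0.0116, 0.0618]
tool_rot: [-0.489, -3.103, 0.0]
contact_force: [0.1, 0.3, -0.7]
opening: 0.0855
grip_force: 0.0
```

```bash
python3 -m crank '[{"offset":[0,0,-0.006],"twist":[0,0,0]},{"offset":[0,0,-0.022],"twist":[0,0,0]},{"offset":[0,0,-0.045],"twist":[0,0,0]},{"offset":[0,0,-0.068],"twist":[0,0,0]},{"offset":[-0.0005,-0.006,-0.082],"twist":[0,0,0]},{"offset":[-0.002,-0.022,-0.088],"twist":[0,0,0]},{"offset":[-0.004,-0.045,-0.088],"twist":[0,0,0]},{"offset":[-0.0065,-0.072,-0.088],"twist":[0,0,0]},{"offset":[-0.009,-0.098,-0.088],"twist":[0,0,0]},{"offset":[-0.0105,-0.114,-0.088],"twist":[0,0,0]},{"offset":[-0.011,-0.120,-0.086],"twist":[0,0,0]},{"offset":[-0.011,-0.120,-0.076],"twist":[0,0,0]},{"offset":[-0.011,-0.120,-0.056],"twist":[0,0,0]},{"offset":[-0.011,-0.120,-0.034],"twist":[0,0,0]},{"offset":[-0.011,-0.120,-0.015],"twist":[0,0,0]},{"offset":[-0.011,-0.120,-0.004],"twist":[0,0,0]},{"offset":[-0.011,-0.120,-0.0005],"twist":[0,0,0]},{"offset":[-0.011,-0.120,-0.0005],"twist":[0,0,0]},{"offset":[-0.011,-0.120,-0.0005],"twist":[0,0,0]}]' && python3 -m crank '[{"offset":[0,0,0],"twist":[0,0,0]},{"offset":[0,0,0],"twist":[0,0,0]},{"offset":[0,0,0],"twist":[0,0,0]},{"offset":[0,0,0],"twist":[0,0,0]},{"offset":[0,0,0],"twist":[0,0,0]},{"offset":[0,0,0],"twist":[0,0,0]},{"offset":[0,0,0],"twist":[0,0,0]},{"offset":[0,0,0],"twist":[0,0,0]}]' 0 60
```

```text
t: 11.68
tool_pos: [0.5349, -0.1294, 0.0632]
tool_rot: [0.489, 3.102, -0.001]
contact_force: [0.5, -0.3, 0.4]
opening: 0.0853
grip_force: 0.0
t: 12.68
tool_pos: [0.5343, -0.1293, 0.0625]
tool_rot: [0.489, 3.103, -0.0]
contact_force: [-1.9, 1.0, 3.9]
opening: 0.0246
grip_force: 58.9
```

```bash
python3 -c "
from h import *
save('w3.png',get_image('wrist'));o=get_obs();print(o['opening'],o['grip_force'],o['contact_force'])"
```

```text
0.0247872980968894 58.93655866384506 [-0.9115084  -0.72342096  3.82011774]
```

View pics/w3.png

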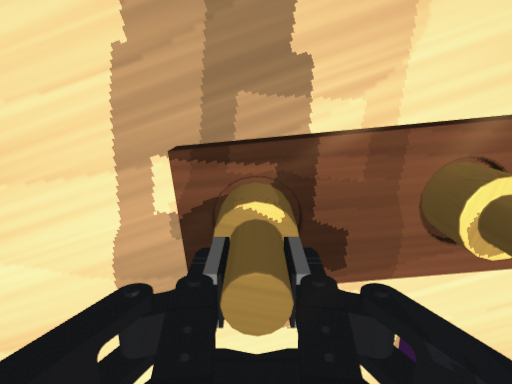

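The right plug is gripped at ~(258,290) in its nest, and the left plug stands back in its own nest at (470,205). I'll lift and weigh.

```bash
python3 -m crank '[{"offset":[0,0,-0.005],"twist":[0,0,0]},{"offset":[0,0,-0.018],"twist":[0,0,0]},{"offset":[0,0,-0.034],"twist":[0,0,0]},{"offset":[0,0,-0.048],"twist":[0,0,0]},{"offset":[0,0,-0.056],"twist":[0,0,0]},{"offset":[0,0,-0.060],"twist":[0,0,0]},{"offset":[0,0,-0.060],"twist":[0,0,0]},{"offset":[0,0,-0.060],"twist":[0,0,0]},{"offset":[0,0,-0.060],"twist":[0,0,0]},{"offset":[0,0,-0.060],"twist":[0,0,0]},{"offset":[0,0,-0.060],"twist":[0,0,0]}]' && python3 - <<'E'
from h import *
fs=[]
for i in range(10):
    get_image('scene'); o=get_obs(); fs.append(o['contact_force'])
print(np.mean(fs,0).round(2),o['t'],o['tool_pos'].round(4))
E
```

```text
t: 14.1
tool_pos: [0.5341, -0.1291, 0.1222]
tool_rot: [-0.489, -3.103, -0.0]
contact_force: [-0.6, -0.1, -3.0]
opening: 0.0246
grip_force: 59.0
[-0.13 -0.22 -3.09] 14.6 [ 0.5342 -0.1292  0.1223]
```

The right plug reads about 3.1 N, so it is the hollow one and the left is solid. I'll set this one back.

```bash
python3 -m crank '[{"offset":[0,0,0.005],"twist":[0,0,0]},{"offset":[0,0,0.017],"twist":[0,0,0]},{"offset":[0,0,0.032],"twist":[0,0,0]},{"offset":[0,0,0.044],"twist":[0,0,0]},{"offset":[0,0,0.052],"twist":[0,0,0]},{"offset":[0,0,0.057],"twist":[0,0,0]},{"offset":[0,0,0.0598],"twist":[0,0,0]},{"offset":[0,0,0.0598],"twist":[0,0,0]},{"offset":[0,0,0.0598],"twist":[0,0,0]}]' && python3 -m crank '[{"offset":[0,0,0],"twist":[0,0,0]},{"offset":[0,0,0],"twist":[0,0,0]},{"offset":[0,0,0],"twist":[0,0,0]},{"offset":[0,0,0],"twist":[0,0,0]},{"offset":[0,0,0],"twist":[0,0,0]},{"offset":[0,0,0],"twist":[0,0,0]}]' 1 && python3 -m crank '[{"offset":[0,0,-0.006],"twist":[0,0,0]},{"offset":[0,0,-0.022],"twist":[0,0,0]},{"offset":[0,0,-0.045],"twist":[0,0,0]},{"offset":[0,0,-0.068],"twist":[0,0,0]},{"offset":[0.0005,0.006,-0.082],"twist":[0,0,0]},{"offset":[0.002,0.022,-0.088],"twist":[0,0,0]},{"offset":[0.004,0.045,-0.088],"twist":[0,0,0]},{"offset":[0.0065,0.072,-0.088],"twist":[0,0,0]},{"offset":[0.009,0.098,-0.088],"twist":[0,0,0]},{"offset":[0.0105,0.114,-0.088],"twist":[0,0,0]},{"offset":[0.011,0.120,-0.088],"twist":[0,0,0]},{"offset":[0.011,0.120,-0.088],"twist":[0,0,0]},{"offset":[0.011,0.120,-0.088],"twist":[0,0,0]}]'; python3 -c "
from h import *
save('w4.png',get_image('wrist'))"
```

```text
t: 15.72
tool_pos: [0.5344, -0.1293, 0.0629]
tool_rot: [0.489, 3.102, -0.0]
contact_force: [1.5, -0.1, -2.4]
opening: 0.0245
grip_force: 58.9
t: 16.48
tool_pos: [0.5341, -0.1292, 0.0625]
tool_rot: [-0.489, -3.103, -0.0]
contact_force: [0.5, -0.7, 0.6]
opening: 0.0855
grip_force: 0.0
t: 18.1
tool_pos: [0.5606, -0.0121, 0.1505]
tool_rot: [-0.49, -3.103, 0.0]
contact_force: [-0.9, -0.2, -0.2]
opening: 0.0848
grip_force: 0.0
```

View pics/w4.png

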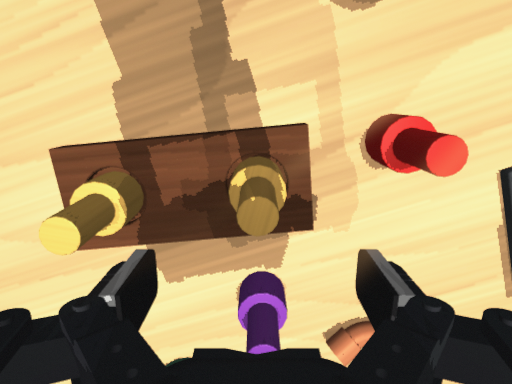

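Both plugs are seated: the left one's top is at (258,215), between the open fingers, and the right one stands in its nest at (110,205). Now I'll take the heavy left plug.

```bash
python3 -m crank '[{"offset":[0,0,0.010],"twist":[0,0,0]},{"offset":[0,0,0.030],"twist":[0,0,0]},{"offset":[0,0,0.052],"twist":[0,0,0]},{"offset":[0,0,0.072],"twist":[0,0,0]},{"offset":[0,0,0.084],"twist":[0,0,0]},{"offset":[0,0,0.088],"twist":[0,0,0]},{"offset":[0,0,0.088],"twist":[0,0,0]},{"offset":[0,0,0.088],"twist":[0,0,0]}]' && python3 -m crank '[{"offset":[0,0,0],"twist":[0,0,0]},{"offset":[0,0,0],"twist":[0,0,0]},{"offset":[0,0,0],"twist":[0,0,0]},{"offset":[0,0,0],"twist":[0,0,0]},{"offset":[0,0,0],"twist":[0,0,0]},{"offset":[0,0,0],"twist":[0,0,0]},{"offset":[0,0,0],"twist":[0,0,0]},{"offset":[0,0,0],"twist":[0,0,0]}]' 0 80 && python3 -m crank '[{"offset":[0,0,-0.006],"twist":[0,0,0]},{"offset":[0,0,-0.020],"twist":[0,0,0]},{"offset":[0,0,-0.040],"twist":[0,0,0]},{"offset":[0,0,-0.062],"twist":[0,0,0]},{"offset":[0,0,-0.085],"twist":[0,0,0]},{"offset":[0,0,-0.106],"twist":[0,0,0]},{"offset":[0,0,-0.122],"twist":[0,0,0]},{"offset":[0,0,-0.132],"twist":[0,0,0]},{"offset":[0,0,-0.138],"twist":[0,0,0]},{"offset":[0,0,-0.138],"twist":[0,0,0]}]' && python3 -m crank '[{"offset":[0.004,0.007,0],"twist":[0,0,0]},{"offset":[0.012,0.023,0],"twist":[0,0,0]},{"offset":[0.024,0.046,0],"twist":[0,0,0]},{"offset":[0.037,0.071,0],"twist":[0,0,0]},{"offset":[0.050,0.096,0],"twist":[0,0,0]},{"offset":[0.063,0.121,0],"twist":[0,0,0]},{"offset":[0.076,0.146,0],"twist":[0,0,0]},{"offset":[0.089,0.171,0.005],"twist":[0,0,0]},{"offset":[0.101,0.194,0.012],"twist":[0,0,0]},{"offset":[0.110,0.211,0.022],"twist":[0,0,0]},{"offset":[0.116,0.222,0.034],"twist":[0,0,0]},{"offset":[0.119,0.228,0.045],"twist":[0,0,0]},{"offset":[0.119,0.228,0.052],"twist":[0,0,0]},{"offset":[0.119,0.228,0.055],"twist":[0,0,0]},{"offset":[0.119,0.228,0.055],"twist":[0,0,0]},{"offset":[0.119,0.228,0.055],"twist":[0,0,0]},{"offset":[0.119,0.228,0.055],"twist":[0,0,0]}]'; python3 - <<'E'
from h import *
a=get_image('scene');b=get_image('top')
A=cv2.resize(a[130:340,180:340],(450,590),interpolation=2); B=cv2.resize(b[100:260,80:350],(345,205),interpolation=2)
can=np.zeros((600,800,3),np.uint8); can[:590,:450]=A; can[:205,455:]=B; save('end.png',can)
E
```

```text
t: 19.15
tool_pos: [0.5614, -0.0117, 0.0635]
tool_rot: [0.489, 3.101, -0.0]
contact_force: [0.3, -0.7, -0.7]
opening: 0.0856
grip_force: 0.0
t: 20.15
tool_pos: [0.561, -0.0116, 0.0629]
tool_rot: [0.489, 3.102, 0.0]
contact_force: [0.7, 0.4, 3.7]
opening: 0.0242
grip_force: 78.8
t: 21.4
tool_pos: [0.5606, -0.0116, 0.2004]
tool_rot: [-0.489, -3.103, 0.0]
contact_force: [-0.2, -0.4, -7.1]
opening: 0.0248
grip_force: 79.0
t: 23.52
tool_pos: [0.5179, 0.2419, 0.1461]
tool_rot: [0.49, 3.102, 0.001]
contact_force: [0.4, -0.8, -7.7]
opening: 0.0242
grip_force: 79.2
```

View pics/end.png

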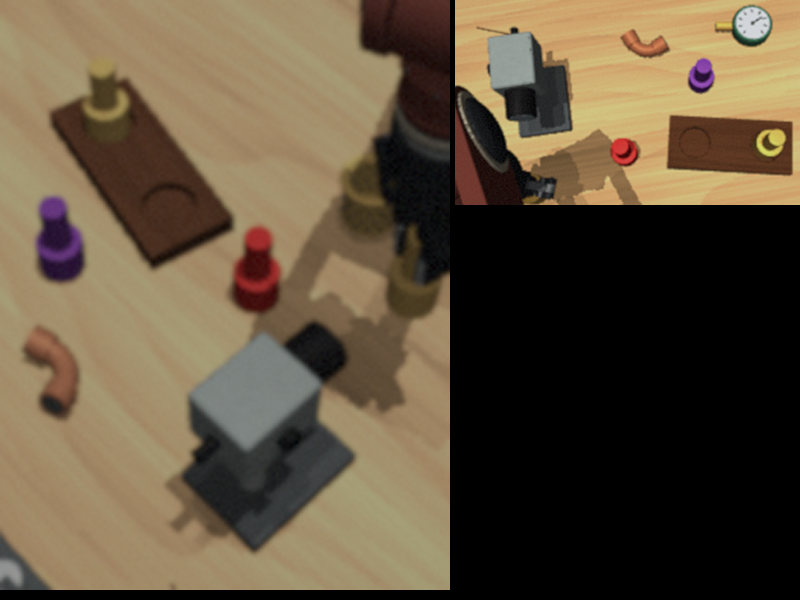

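The heavy plug hangs upright in front of the lens (scene crop (413,280)). The light plug stands in the right nest, and the elbow and gauge are where they were. The strainer is seen undisturbed behind the arm. Computed middle is ≈(0.518, 0.242, 0.1415), against a target of (0.518, 0.242, 0.140), so I'm handing in.

```bash
python3 -m crank '[{"offset":[0,0,0.001],"twist":[0,0,0]},{"offset":[0,0,0.001],"twist":[0,0,0]},{"offset":[0,0,0.001],"twist":[0,0,0]},{"offset":[0,0,0.001],"twist":[0,0,0]}]' && python3 -c "
from station import *
print(finish_job())"
```

```text
t: 24.12
tool_pos: [0.5176, 0.242, 0.1445]
tool_rot: [0.489, 3.103, -0.0]
contact_force: [0.5, -0.1, -7.3]
opening: 0.0243
grip_force: 79.2
the job is handed in; nothing more can be done
None
```

The left-hand plug is the solid one (about 720 g, against about 310 g for the right), and I handed the job in at 24 s with it held upright about 100 mm in front of the lens and the hollow one standing in the right-hand nest; no verdict came back.

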